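# Tip the test adapter onto its back and push it home on the test plate

### The job

The grey adapter box stands on end on the open end of the wooden test plate. Using only the outside of the fingers and without picking it up, push it over onto its back so that it lies on the plate with its two black sockets facing up, then push it along the plate between the rails until its leading end is fully home against the aluminium stop, and move clear. Leave the other connectors and tools where they are.

Things in the scene. Friction and masses are not known exactly. Their poses are not given: they have to be found in the camera images.
- adapter: The adapter: grey plastic box, about 0.25 kg, 40 x 60 x 100 mm along its x, y, z. Starts standing on its 40 x 60 foot end on the test plate. Origin: centre of the foot end; z along the 100 mm length, up at the start. The -x face carries two black sockets and at first looks away from the stop; the plain back (+x) looks to the stop. Pushed high on the socket face, it falls over once it leans about 22 degrees.
- adapter_top (a point): Centre of the adapter's other end, 100 mm from the foot end along the adapter's z: on top at the start, the leading end (to meet the stop) once it lies down.
- test_plate: Test plate, fixed on the bench: brown wooden board 285 x 130 mm, its top 8 mm above the bench. Origin: on the bench surface, on the centre line; board from x = -150 to +135 mm, y = -65 to +65 mm. Its x axis runs from the open end to the stop: the adapter is tipped and pushed along +x. The adapter starts at x = -100 mm (within 12 mm), y = 0 (within 5 mm), turned up to 0.06 rad.
- stop_face (a point): Middle of the stop's face, at the board's top, x = +105 mm on the plate. The stop is an aluminium bar across the board, 30 mm high above it. Two aluminium rails, 15 mm high above the board and 67 mm apart, run from the stop 30 mm back towards the open end (to x = 75 mm); from there flared pieces open to 92 mm apart at x = 46 mm.
- slim_connector: Bystander: small upright grey connector with a metal tip, 24 x 34 x 67 mm, on the bench beside the plate (+y side). Origin: centre of its underside.
- round_connector: Bystander: upright stepped aluminium round connector, 36 mm across, 42 mm high, on the bench beside the plate (-y side). Origin: centre of its underside.
- connector_hood: Bystander: black connector hood 67 x 36 x 18 mm, lying on the bench beside the plate (-y side). Origin: centre of its underside.
- flat_connector: Bystander: flat white connector 39 x 45 x 16 mm, on the bench beside the plate (+y side). Origin: centre of its underside.
- screwdriver: Bystander: black-handled screwdriver lying on the bench to the left.
- tape_roll: Bystander: roll of yellow tape, 84 mm across, 24 mm high, lying on the bench to the left. Origin: centre of its underside.
- contact_cleaner: Bystander: white bottle 48 mm across, 130 mm high, standing on the bench to the right. Origin: centre of its underside.
- adapter_mid (a point): Centre of the adapter's volume, 50 mm from each end.
There are look-alikes about, which are no part of the job. What is shaped like the adapter but red or turquoise is not meant.

How it is judged:
On the way, in this order (a step that is already met when the one before it is completed fails the run):
1. the adapter lies on its back on the plate, sockets up (angle between adapter's own x axis and vertical above 3.05 rad and z of adapter in the frame of test_plate between 0.02 and 0.034 m), for 0.2 s.
2. the adapter is home against the stop, between the rails (all of step 1 and x of adapter_top in the frame of test_plate above 0.101 m and y of adapter_top in the frame of test_plate between -0.008 and 0.008 m and angle between the z axis of adapter and the x axis of test_plate, either way round below 0.1 rad), for 0.2 s.
At the end, for the whole second after the job is handed in: The adapter lies flat on the plate with its socket face up (within 5 degrees), its leading end within 4 mm of the stop's face and within 8 mm of the plate's centre line, lined up with the plate within 0.1 rad, and at rest (all of step 2 and linear speed of adapter below 0.01 m/s and angular speed of adapter below 0.05 rad/s); the robot touches nothing.
It fails at once if the adapter is lifted or carried off the plate instead of being tipped and pushed (height (world z) of adapter_mid above 0.07 m or (angle between adapter's own z axis and vertical above 0.9 rad and height (world z) of adapter_mid above 0.065 m) or (angle between adapter's own z axis and vertical above 1.5 rad and height (world z) of adapter_mid above 0.043 m) or (angle between adapter's own z axis and vertical above 1.3 rad and height (world z) of adapter_mid above 0.052 m)).
It fails at once if a bystander is moved more than 20 mm (distance of any of slim_connector, round_connector, connector_hood, flat_connector, screwdriver, tape_roll, contact_cleaner from where it was at the start of the episode above 0.02 m).
It also fails if it takes over 40 s, if anything falls off the work surface, if the arm or the gripper's body presses on something with over 40 N, if the wrist force passes 120 N, or if a joint passes its speed limit or range.

### The arm

A 7-joint arm with a two-finger parallel gripper is mounted at the origin on the work surface. World frame = base frame: x ahead of the robot, y to its left, z up, the work surface at z = 0. Lengths are in m, angles in rad, forces in N, time in s.
With the tool pointing down it reaches from about 0.4 to 0.85 m from the base axis. Payload 10.4 kg.
Tool frame: the origin (TCP) lies where the fingers leave the gripper's body, on its centre line; the fingertips stand 70 mm ahead of it and the grasp point (between the pads) lies r.grip_depth ahead of it (r.grip_depth is the distance from the TCP to the grasp point, in m); z points along the fingers, y is the direction in which the jaws open and shut (so a half turn about z gives the same grasp; the last joint's range is limited). The gripper opens to 87 mm and grips with 3 to 60 N. Pads are 19 mm wide; open, the fingers measure 117 mm over their backs; the gripper's body (75 mm by 190 mm) begins 51 mm behind the grasp point.
Start: joints at [1.306, 0.332, -0.065, 1.46, 0.022, 1.35, -0.088], TCP at [0.15, -0.607, 0.292] pointing down, gripper open.
Joint ranges: [-2.6, 2.6], [-0.5, 2.12], [-1.47, 1.34], [0.16, 2.42], [-1.27, 4.41], [0.06, 2.06], [-2.6, 2.6]. Speed limits (rad/s): [2.22, 2.22, 2.79, 2.79, 3.14, 3.14, 3.14].

### API

Orientations are given as a unit quaternion [x, y, z, w].
In Python, from bench import monitor, viewer, workorder, nets, r gives the robot as it stands.
- The arm moves only by the tool drive_tool, never from a script. Its argument "plan" is a list of rows, each an object of numbers: "rx", "ry", "rz": the turn, a rotation vector about the tool's x, y, z in units of 360 degrees (1.0 is 360 degrees); "x", "y", "z": the shift along the tool's x, y, z in units of 1000 mm (1.0 is 1000 mm); "fingers": the opening, from 0 (shut) to 1 (fully open). In form: [{"rx": .., "ry": .., "rz": .., "x": .., "y": .., "z": .., "fingers": ..}, ...]. A call has 1 to 12 rows; each row is the pose to reach, as a shift and turn from the pose commanded when the call began, along the tool's axes at that moment, turning the shorter way round; what a row does not reach only later rows make up. A row lasts 1/8 s, in which the tool goes at most 62.5 mm and 10.7 degrees, less where a joint would pass 70% of its speed; a pose out of reach is approached as far as the arm can. A call with a number of a shift or a turn outside -1 to 1 is refused whole. A call with a gripper value outside its range is refused whole. The fingers move at their own pace and stop on an object; "squeeze" is the grip in N (left out, the last holds). Time passes only in rows, so rows that repeat a pose let the fingers close. It gives the time, the measured TCP pose, the force and the opening at its end, in the units of the state.
- monitor.read_state(): the state, without advancing time (a new reading comes with each control period).
- viewer.camera(name): name is "side" or "top" or "wrist"; returns a dict with "color" (480x640x3 uint8, red, green, blue), "depth" (480x640 float32, m along the optical axis (not along the pixel's ray), 0 where there is no reading), "camera_matrix" (3x3 intrinsics, pixels), "xyz" and "rotation" of the camera in the world. Camera axes: x right, y down, z forward; pixel columns grow to the right and rows downward; lengths in m; the calibration is good to about 2 mm. A picture is of the moment at which its call begins.
- workorder.close_job(): hands the job in, once; it reports no verdict.
Trained networks look in the newest picture that a camera, given by its name, has taken for a name from the list of things; names that differ only in an ending like _2 or _b are one class to them, and where a whole thing is asked for, a point or a joint stands for the part that bears it (a point fixed in the world has none). Each returns a list of dicts, best first, with "confidence" (0 to 1); they miss things now and then, are a little off and sometimes report something else, mostly with a low value. They report only what shows in the picture. A call takes as long as a camera call. They do not tell look-alikes from the thing itself.
- nets.find_in(label, camera): "centre" ([x, y, z] in m, in world coordinates, good to about 4 mm: the middle of the surface that is visible of it).
- nets.regions_of(label, camera): "region" (480x640 bool, what is visible of it).
The state is a dict: "time": time; "joint_positions": joint angles; "joint_vel": joint speeds; "joint_torque": joint torques, N m; "ee_pos": TCP position; "eef_rot": TCP orientation; "ft_force": force on the tool from outside, world axes, zero at the start; "torque": the same for the moment, N m; "width": finger opening in m.
Only numpy, scipy, OpenCV 4.12 (cv2) and the standard library are available. Lean on these libraries where they do the work, as an engineer would, in place of code of your own. Each camera call takes 0.05 s, during which the arm holds its last target.

## Working session

There is one attempt and no reset: what is moved stays moved. The work goes in short steps, Python scripts to look and compute and a tool call to move; the robot and the scene stay as the last step left them, time stands still between calls to the robot, and variables do not carry over. Pictures are saved under pics/ and viewed, and the job is handed in when it is done.

Besides the shell and the picture viewer there is one more tool, called after ">>>" in YAML: its name, and indented under it one key for each argument. drive_tool: Moves the arm, as the interface text tells. Its arguments: {"type":"object","properties":{"plan":{"type":"array","items":{"type":"object","properties":{"rx":{"type":"number","minimum":-1,"maximum":1},"ry":{"type":"number","minimum":-1,"maximum":1},"rz":{"type":"number","minimum":-1,"maximum":1},"x":{"type":"number","minimum":-1,"maximum":1},"y":{"type":"number","minimum":-1,"maximum":1},"z":{"type":"number","minimum":-1,"maximum":1},"fingers":{"type":"number"}}}},"squeeze":{"type":"number"}},"required":["plan"]}

```bash
ls; mkdir -p pics; python3 - <<'E'
from bench import monitor, viewer, workorder, nets, r
import cv2,numpy as np
s=monitor.read_state(); print(s['time'],s['ee_pos'],s['eef_rot'],s['width'],s['ft_force'],r.grip_depth)
for n in ['top','side']:
    c=viewer.camera(n); cv2.imwrite(f'pics/{n}0.png',c['color'][:,:,::-1]); np.savez(f'{n}0.npz',**c)
    print(n,c['xyz'],c['rotation'].tolist(),c['camera_matrix'].tolist())
    for l in ['adapter','test_plate','slim_connector','round_connector','connector_hood','flat_connector','contact_cleaner','tape_roll','screwdriver']:
        print(l,[(np.round(d['centre'],3).tolist(),round(d['confidence'],2)) for d in nets.find_in(l,n)][:4])
print(monitor.read_state()['time'])
E
```

```text
pics
0.0 [ 0.14958085 -0.60654573  0.29145685] [ 9.92702283e-01  1.20588904e-01 -1.03675430e-04 -6.95299080e-04] 0.08718152219673851 [-0.2301336   0.5787988   0.04308489] 0.051
top [0.25216915 0.04718389 1.39353678] [0.7138702067554421, -0.6935941157406341, 0.068558761552726, -0.06794281957106783] [[525.9873938543886, 0.0, 318.9825225248161], [0.0, 525.9873938543886, 240.20738614536467], [0.0, 0.0, 1.0]]
adapter [([0.519, 0.257, 0.105], 0.82), ([0.326, 0.229, 0.098], 0.72), ([0.455, 0.121, 0.111], 0.61)]
test_plate [([0.561, 0.056, 0.006], 0.94)]
slim_connector [([0.575, 0.17, 0.054], 0.59)]
round_connector [([0.572, -0.069, 0.041], 0.74), ([0.63, 0.411, 0.024], 0.74)]
connector_hood [([0.446, -0.032, 0.017], 0.58)]
flat_connector [([0.651, 0.122, 0.019], 0.7)]
contact_cleaner [([0.433, -0.386, 0.085], 0.76)]
tape_roll [([0.632, 0.413, 0.021], 0.74)]
screwdriver [([0.349, 0.428, 0.02], 0.88)]
side [ 0.49418375 -0.82926214  0.73219264] [0.8916952232974006, -0.017936752441986357, 0.006553739004648929, -0.45223329174828886] [[473.9206000408271, 0.0, 314.93110863592045], [0.0, 473.9206000408271, 238.43022364032245], [0.0, 0.0, 1.0]]
adapter [([0.53, 0.244, 0.06], 0.71), ([0.461, 0.094, 0.072], 0.62)]
test_plate [([0.566, 0.044, 0.005], 0.61)]
slim_connector [([0.584, 0.166, 0.037], 0.52)]
round_connector [([0.579, -0.082, 0.026], 0.61)]
connector_hood [([0.447, -0.037, 0.02], 0.82)]
flat_connector [([0.652, 0.107, 0.017], 0.61)]
contact_cleaner [([0.443, -0.404, 0.093], 0.56)]
tape_roll [([0.627, 0.399, 0.015], 0.89)]
screwdriver [([0.352, 0.422, 0.018], 0.67)]
1.0
```

View pics/top0.png

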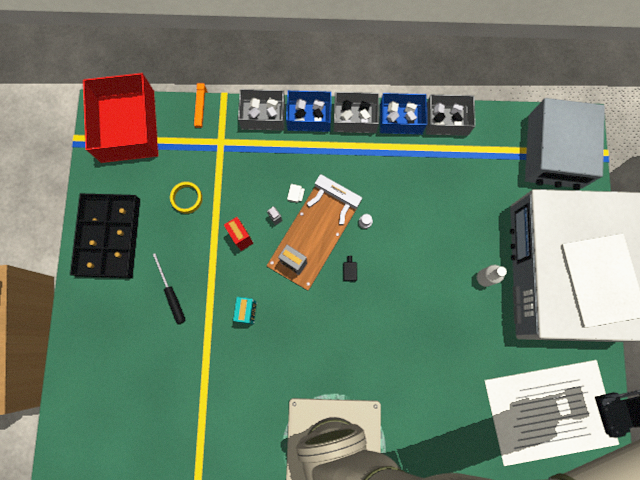

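View pics/side0.png

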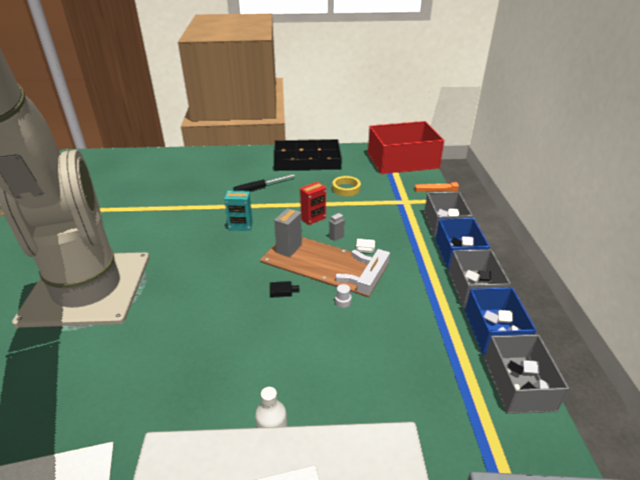

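```bash
cat > h.py <<'E'
import numpy as np,cv2
def cloud(c):
    d=c['depth']; K=c['camera_matrix']; v,u=np.mgrid[:480,:640]
    p=np.stack([(u-K[0,2])/K[0,0]*d,(v-K[1,2])/K[1,1]*d,d],-1)
    return p@np.asarray(c['rotation']).T+np.asarray(c['xyz'])
def rect(P):
    (c,s,a)=cv2.minAreaRect((P[:,:2]*1000).astype(np.float32)); return c,s,a
E
python3 - <<'E'
from h import *
for n in ['top','side']:
    c=dict(np.load(n+'0.npz')); W=cloud(c); hsv=cv2.cvtColor(c['color'],cv2.COLOR_RGB2HSV)
    ok=c['depth']>0
    roi=ok&(abs(W[...,0]-.56)<.25)&(abs(W[...,1]-.06)<.17)
    brown=roi&(hsv[...,0]<20)&(hsv[...,1]>80)&(W[...,2]<.03)
    brown=cv2.morphologyEx(brown.astype(np.uint8),cv2.MORPH_OPEN,np.ones((3,3)))
    nn,l,st,_=cv2.connectedComponentsWithStats(brown); k=1+np.argmax(st[1:,4]); m=l==k
    P=W[m]; print(n,'board',rect(P),np.median(P[:,2]),m.sum()); print(cv2.boxPoints(cv2.minAreaRect((P[:,:2]*1000).astype(np.float32))).round(0).tolist())
    ad=roi&(W[...,2]>.095)&(W[...,2]<.125)&(abs(W[...,0]-.455)<.07)&(abs(W[...,1]-.11)<.06)
    P=W[ad]; print('adtop',rect(P),np.median(P,0),ad.sum())
    st_=roi&(W[...,2]>.03)&(W[...,2]<.05)&(hsv[...,1]<60)&(W[...,0]>.6)&(abs(W[...,1]-.06)<.1)
    P=W[st_]; print('stop',rect(P) if len(P) else None,len(P), np.median(P,0))
    im=cv2.resize(c['color'][150:310,200:420] if n=='top' else c['color'][180:320,220:420],None,fx=3.6,fy=3.6,interpolation=cv2.INTER_CUBIC)
    cv2.imwrite(f'pics/crop_{n}.png',im[:,:,::-1])
E
```

```text
Traceback (most recent call last):
  File "h.py", line 5, in cloud
    return p@np.asarray(c['rotation']).T+np.asarray(c['xyz'])
           ~^~~~~~~~~~~~~~~~~~~~~~~~~~~~
ValueError: matmul: Input operand 1 has a mismatch in its core dimension 0, with gufunc signature (n?,k),(k,m?)->(n?,m?) (size 4 is different from 3)
```

Rotation is a quaternion; fixing.

```bash
cat > h.py <<'E'
import numpy as np,cv2
from scipy.spatial.transform import Rotation as R
def cloud(c):
    d=c['depth']; K=c['camera_matrix']; v,u=np.mgrid[:480,:640]
    p=np.stack([(u-K[0,2])/K[0,0]*d,(v-K[1,2])/K[1,1]*d,d],-1)
    return p@R.from_quat(c['rotation']).as_matrix().T+np.asarray(c['xyz'])
def rect(P):
    (c,s,a)=cv2.minAreaRect((P[:,:2]*1000).astype(np.float32)); return c,s,a
E
cat > a.py <<'E'
from h import *
for n in ['top','side']:
    c=dict(np.load(n+'0.npz')); W=cloud(c); hsv=cv2.cvtColor(c['color'],cv2.COLOR_RGB2HSV)
    ok=c['depth']>0
    roi=ok&(abs(W[...,0]-.56)<.25)&(abs(W[...,1]-.06)<.17)
    brown=roi&(hsv[...,0]<20)&(hsv[...,1]>80)&(W[...,2]<.03)
    brown=cv2.morphologyEx(brown.astype(np.uint8),cv2.MORPH_OPEN,np.ones((3,3)))
    nn,l,st,_=cv2.connectedComponentsWithStats(brown); k=1+np.argmax(st[1:,4]); m=l==k
    P=W[m]; print(n,'board',rect(P),np.median(P[:,2]),m.sum()); print(cv2.boxPoints(cv2.minAreaRect((P[:,:2]*1000).astype(np.float32))).round(0).tolist())
    ad=roi&(W[...,2]>.095)&(W[...,2]<.125)&(abs(W[...,0]-.455)<.07)&(abs(W[...,1]-.11)<.06)
    P=W[ad]; print('adtop',rect(P),np.median(P,0),ad.sum())
    st_=roi&(W[...,2]>.03)&(W[...,2]<.05)&(hsv[...,1]<60)&(W[...,0]>.6)&(abs(W[...,1]-.06)<.1)
    P=W[st_]; print('stop',rect(P) if len(P) else None,len(P), np.median(P,0))
    im=cv2.resize(c['color'][150:310,200:420] if n=='top' else c['color'][180:320,220:420],None,fx=3.6,fy=3.6,interpolation=cv2.INTER_CUBIC)
    cv2.imwrite(f'pics/crop_{n}.png',im[:,:,::-1])
E
python3 a.py
```

```text
top board ((531.0427856445312, 71.04109191894531), (129.9486541748047, 255.4217071533203), 60.99068832397461) 0.006974413631625875 3558
[[388.0, 76.0], [611.0, -48.0], [674.0, 66.0], [451.0, 190.0]]
adtop ((459.42608642578125, 116.42367553710938), (59.79090881347656, 40.406761169433594), 58.816532135009766) [0.45880999 0.11595748 0.10682337] 399
stop ((657.3812255859375, 8.408405303955078), (120.5401611328125, 33.41380310058594), 61.979209899902344) 458 [0.65796117 0.01117861 0.03666769]
side board ((527.6583251953125, 75.42950439453125), (141.160888671875, 241.2691192626953), 60.02024459838867) 0.009378716832171508 2537
[[388.0, 75.0], [597.0, -46.0], [667.0, 76.0], [458.0, 197.0]]
adtop ((460.0849914550781, 115.41009521484375), (65.21437072753906, 43.324188232421875), 58.9219970703125) [0.46056432 0.10756567 0.10851184] 359
stop ((660.0137939453125, 9.237274169921875), (123.6152572631836, 31.41982078552246), 61.40507888793945) 416 [0.66045323 0.00536888 0.03928152]
```

View pics/crop_top.png

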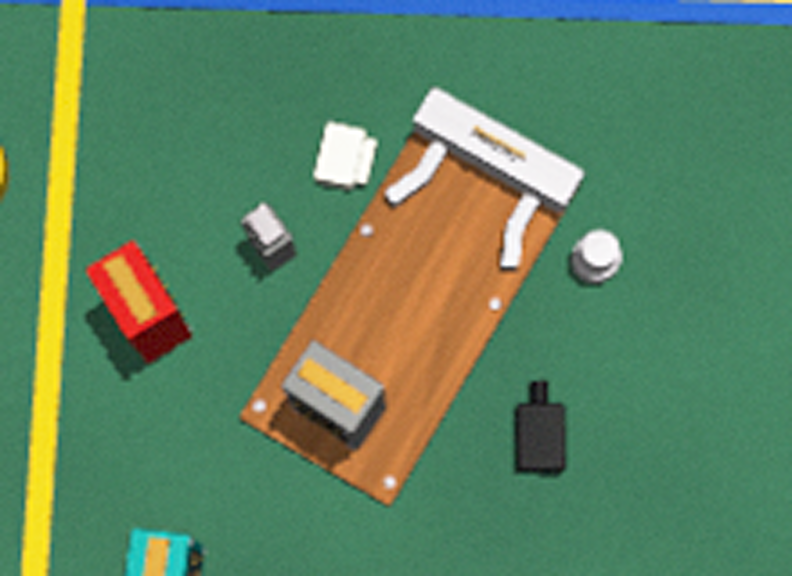

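View pics/crop_side.png

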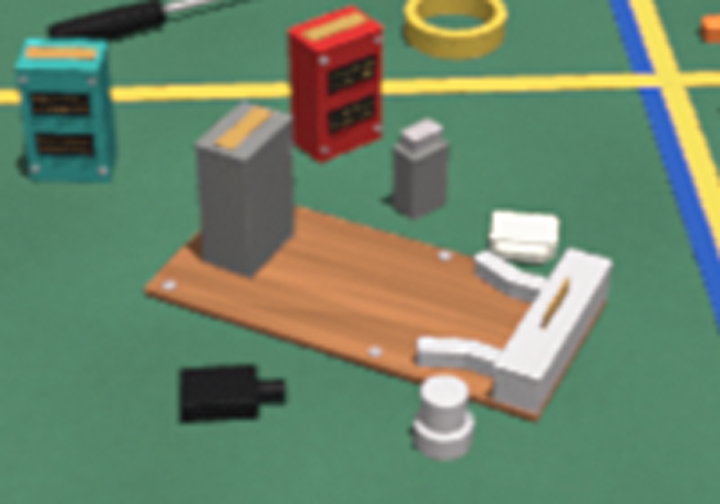

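The adapter is the grey box at top-picture pixel (292,261). Its look-alikes are red at (238,233) and turquoise at (244,311). In both crops the grey box stands on the plate's open end, about 60 x 40 mm on top at z≈0.107, which matches the description. Next I work out the approach in tool axes.

```bash
cat >> h.py <<'E'
O=np.array([.5507,.0601]); A=np.deg2rad(-29.1)
def p2w(x,y): return O+np.array([np.cos(A)*x-np.sin(A)*y,np.sin(A)*x+np.cos(A)*y])
def w2p(p):
    d=np.asarray(p)[...,:2]-O; return np.stack([np.cos(A)*d[...,0]+np.sin(A)*d[...,1],-np.sin(A)*d[...,0]+np.cos(A)*d[...,1]],-1)
def down(yaw): return R.from_euler('z',yaw)*R.from_euler('x',np.pi)
def delta(s,pos,yaw):
    R0=R.from_quat(s['eef_rot']); d=R0.inv().apply(np.asarray(pos)-s['ee_pos'])
    rv=(R0.inv()*down(yaw)).as_rotvec()/(2*np.pi)
    return d.round(4),rv.round(4)
E
python3 - <<'E'
from h import *
from bench import monitor
s=monitor.read_state()
yaw=A+np.pi
w=p2w(-175,5) if 0 else p2w(-.175,.003); print(w, down(yaw).as_matrix().round(2).tolist())
for t in [(.42,-.33,.30),(.40,-.05,.28),(*w,.28),(*w,.165)]:
    print(t,*delta(s,t,yaw))
c=dict(np.load('top0.npz')); W=cloud(c)
for z0,z1 in [(.1,.16),(.16,.22),(.22,.6)]:
    m=(c['depth']>0)&(W[...,2]>z0)&(W[...,2]<z1)&(abs(W[...,1]+.3)<.5)&(W[...,0]>.1)&(W[...,0]<.75)
    P=W[m]; print(z0,len(P),P.min(0) if len(P) else '',P.max(0) if len(P) else '')
E
```

```text
[0.39924887 0.14783001] [[-0.87, 0.49, 0.0], [0.49, 0.87, 0.0], [0.0, 0.0, -1.0]]
(0.42, -0.33, 0.3) [ 0.3288 -0.2041 -0.0077] [ 0.      0.     -0.3807]
(0.4, -0.05, 0.28) [ 0.3764 -0.4807  0.0122] [ 0.      0.     -0.3807]
(np.float64(0.399248867110064), np.float64(0.14783000824321724), 0.28) [ 0.423  -0.673   0.0122] [ 0.      0.     -0.3807]
(np.float64(0.399248867110064), np.float64(0.14783000824321724), 0.165) [ 0.423  -0.673   0.1272] [ 0.      0.     -0.3807]
0.1 12065 [ 0.27776907 -0.73332768  0.10002821] [0.74999932 0.15010433 0.15999996]
0.16 6875 [ 0.27879387 -0.72434283  0.16000066] [ 0.63492887 -0.4633879   0.17889993]
0.22 1540 [ 0.10001853 -0.64736934  0.22327419] [ 0.17876815 -0.41199928  0.59822058]
```

>>> drive_tool:
  plan:
    - {"x":0.04,"y":-0.03,"z":-0.008,"rz":-0.03,"fingers":0.23}
    - {"x":0.1,"y":-0.06,"z":-0.008,"rz":-0.06,"fingers":0.23}
    - {"x":0.15,"y":-0.09,"z":-0.008,"rz":-0.09,"fingers":0.23}
    - {"x":0.2,"y":-0.125,"z":-0.008,"rz":-0.12,"fingers":0.23}
    - {"x":0.25,"y":-0.16,"z":-0.008,"rz":-0.15,"fingers":0.23}
    - {"x":0.3,"y":-0.19,"z":-0.008,"rz":-0.18,"fingers":0.23}
    - {"x":0.33,"y":-0.23,"z":-0.005,"rz":-0.21,"fingers":0.23}
    - {"x":0.34,"y":-0.28,"z":0,"rz":-0.24,"fingers":0.23}
    - {"x":0.35,"y":-0.33,"z":0,"rz":-0.27,"fingers":0.23}
    - {"x":0.36,"y":-0.385,"z":0.005,"rz":-0.3,"fingers":0.23}
    - {"x":0.37,"y":-0.44,"z":0.01,"rz":-0.33,"fingers":0.23}
    - {"x":0.376,"y":-0.48,"z":0.012,"rz":-0.355,"fingers":0.23}

```text
validation failed for argument at $.pl...
```

```bash
python3 - <<'E'
from h import *
from bench import monitor,viewer
s=monitor.read_state(); yaw=A+np.pi
print(s['time'],s['ee_pos'],s['width'],s['joint_positions'])
w=p2w(-.175,.003)
for t in [(.40,-.05,.28),(*w,.28),(*w,.165)]:
    print(t,*delta(s,t,yaw))
c=viewer.camera('wrist'); np.savez('wrist1.npz',**c); cv2.imwrite('pics/w1.png',c['color'][:,:,::-1]); print(c['xyz'],c['rotation'])
E
```

```text
1.0 [ 0.14967148 -0.60683513  0.29226658] 0.08713991166303146 [ 1.30640405  0.33220887 -0.0646938   1.46010709  0.02159572  1.34987464
 -0.08849352]
(0.4, -0.05, 0.28) [ 0.3764 -0.4807  0.0122] [ 0.      0.     -0.3807]
(np.float64(0.399248867110064), np.float64(0.14783000824321724), 0.28) [ 0.423  -0.673   0.0122] [ 0.      0.     -0.3807]
(np.float64(0.399248867110064), np.float64(0.14783000824321724), 0.165) [ 0.423  -0.673   0.1272] [ 0.      0.     -0.3807]
[ 0.21553003 -0.59136941  0.38380747] [ 0.78132652 -0.6114238  -0.07755784  0.09835951]
```

View pics/w1.png

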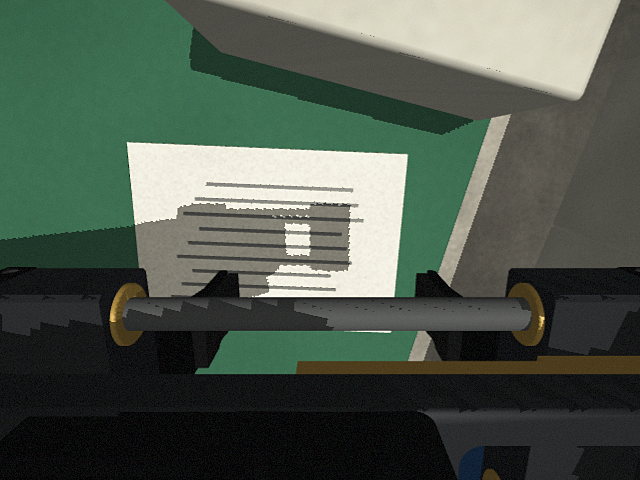

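>>> drive_tool:
  plan:
    - {"x":0.04,"y":-0.03,"z":-0.008,"rx":0.0,"ry":0.0,"rz":-0.03,"fingers":0.23}

```text
time: 1.18
ee_pos: [0.1786, -0.5693, 0.2992]
eef_rot: [0.977, 0.212, -0.001, -0.001]
ft_force: [0.7, 0.4, 0.7]
width: 0.0824
```

```bash
python3 - <<'E'
from h import *
from bench import monitor,viewer
s=monitor.read_state(); yaw=A+np.pi
w=p2w(-.175,.003)
for t in [(.42,-.36,.3),(.40,-.05,.28),(*w,.28),(*w,.165)]:
    print(t,*delta(s,t,yaw))
E
```

```text
(0.42, -0.36, 0.3) [ 0.3064 -0.0905 -0.0011] [-4.000e-04 -1.000e-04 -3.512e-01]
(0.4, -0.05, 0.28) [ 0.4165 -0.381   0.0191] [-4.000e-04 -1.000e-04 -3.512e-01]
(np.float64(0.399248867110064), np.float64(0.14783000824321724), 0.28) [ 0.4978 -0.5614  0.0192] [-4.000e-04 -1.000e-04 -3.512e-01]
(np.float64(0.399248867110064), np.float64(0.14783000824321724), 0.165) [ 0.4979 -0.5612  0.1342] [-4.000e-04 -1.000e-04 -3.512e-01]
```

>>> drive_tool:
  plan:
    - {"x":0.06,"y":-0.018,"z":0.0,"rx":0.0,"ry":0.0,"rz":-0.03,"fingers":0.23}
    - {"x":0.12,"y":-0.036,"z":0.0,"rx":0.0,"ry":0.0,"rz":-0.06,"fingers":0.23}
    - {"x":0.18,"y":-0.054,"z":0.0,"rx":0.0,"ry":0.0,"rz":-0.09,"fingers":0.23}
    - {"x":0.24,"y":-0.072,"z":0.0,"rx":0.0,"ry":0.0,"rz":-0.12,"fingers":0.23}
    - {"x":0.3,"y":-0.09,"z":0.0,"rx":0.0,"ry":0.0,"rz":-0.15,"fingers":0.23}
    - {"x":0.325,"y":-0.14,"z":0.0,"rx":0.0,"ry":0.0,"rz":-0.18,"fingers":0.23}
    - {"x":0.345,"y":-0.195,"z":0.005,"rx":0.0,"ry":0.0,"rz":-0.21,"fingers":0.23}
    - {"x":0.365,"y":-0.25,"z":0.01,"rx":0.0,"ry":0.0,"rz":-0.24,"fingers":0.23}
    - {"x":0.385,"y":-0.305,"z":0.015,"rx":0.0,"ry":0.0,"rz":-0.27,"fingers":0.23}
    - {"x":0.41,"y":-0.36,"z":0.019,"rx":0.0,"ry":0.0,"rz":-0.3,"fingers":0.23}
    - {"x":0.43,"y":-0.415,"z":0.019,"rx":0.0,"ry":0.0,"rz":-0.33,"fingers":0.23}
    - {"x":0.455,"y":-0.47,"z":0.019,"rx":0.0,"ry":0.0,"rz":-0.3512,"fingers":0.23}

```text
time: 2.68
ee_pos: [0.3989, 0.0503, 0.2815]
eef_rot: [0.248, 0.969, -0.0, 0.001]
ft_force: [1.6, 0.3, -0.4]
width: 0.02
```

```bash
python3 - <<'E'
from h import *
from bench import monitor,viewer
s=monitor.read_state(); yaw=A+np.pi
print(s['time'],s['ee_pos'],s['width'],s['joint_positions'])
w=p2w(-.175,.003)
for t in [(*w,.28),(*w,.165)]:
    print(t,*delta(s,t,yaw))
c=viewer.camera('wrist'); np.savez('wrist1.npz',**c); cv2.imwrite('pics/w2.png',c['color'][:,:,::-1]); print(c['xyz'],c['rotation'])
E
```

```text
2.675 [0.39892282 0.05030838 0.28148333] 0.01995162828325993 [ 0.67579073 -0.16769219 -0.81367274  1.97784964 -0.12552626  1.2807365
  0.97515179]
(np.float64(0.399248867110064), np.float64(0.14783000824321724), 0.28) [0.0465 0.0857 0.0014] [-0.0001  0.0002  0.0011]
(np.float64(0.399248867110064), np.float64(0.14783000824321724), 0.165) [0.0467 0.0858 0.1164] [-0.0001  0.0002  0.0011]
[0.33994921 0.08212358 0.37290046] [0.85325276 0.50621561 0.06390989 0.10780082]
```

View pics/w2.png

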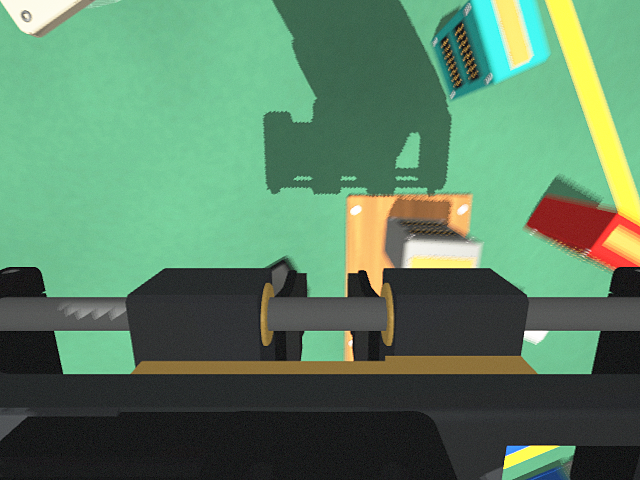

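```bash
python3 - <<'E'
from h import *
c=dict(np.load('wrist1.npz')); W=cloud(c); Pp=np.dstack([w2p(W)*1000,W[...,2]*1000])
hsv=cv2.cvtColor(c['color'],cv2.COLOR_RGB2HSV)
ok=c['depth']>0
br=ok&(hsv[...,0]<20)&(hsv[...,1]>100)&(W[...,2]<.025)
for v in [200,215,230,250]:
    u=np.where(br[v,330:490])[0]+330; print(v,u.min(),u.max(),Pp[v,u.min()].round(1),Pp[v,u.max()].round(1))
for u in [360,370,380]:
    v=np.where(br[180:260,u])[0].min()+180; print(u,v,Pp[v,u].round(1))
m=ok&(W[...,2]>.1)&(W[...,2]<.115)&(abs(Pp[...,0]+100)<60)&(abs(Pp[...,1])<60)
vv,uu=np.where(m); print(len(vv)); 
for v in range(vv.min(),vv.max()+1,6):
    u=uu[vv==v]; print(v,u.min(),u.max(),Pp[v,u.min()].round(1),Pp[v,u.max()].round(1))
c=dict(np.load('top0.npz')); W=cloud(c); Pp=np.dstack([w2p(W)*1000,W[...,2]*1000])
P=Pp[(W[...,2]>.03)&(W[...,2]<.05)&(Pp[...,0]>90)&(Pp[...,0]<150)&(abs(Pp[...,1])<90)]; print('stop',rect(P/1000))
P=Pp[(W[...,2]>.016)&(W[...,2]<.028)&(Pp[...,0]>40)&(Pp[...,0]<95)&(abs(Pp[...,1])<60)]
for s in (1,-1): q=P[P[:,1]*s>0]; print('rail',s,len(q),q.min(0),q.max(0))
E
```

```text
200 347 469 [-144.7  -61.7    6.9] [-144.9   68.4    0.8]
215 347 468 [-129.   -61.4    8. ] [-128.5   69.5   -0.2]
230 347 467 [-112.7  -61.1    7.9] [-111.7   70.7   -1.4]
250 347 383 [-90.2 -60.5   6.7] [-95.7 -24.5  24.8]
360 195 [-149.   -47.5   -1.2]
370 195 [-1.492e+02 -3.700e+01 -1.000e-01]
380 195 [-149.3  -26.3   -0.6]
1988
238 405 405 [-127.3  -20.   100.1] [-127.3  -20.   100.1]
244 401 474 [-122.7  -23.3  101.8] [-122.9   35.6  100.5]
250 400 477 [-117.5  -23.6  100.9] [-119.7   35.8  106.8]
256 399 476 [-112.3  -24.   100.4] [-114.5   35.9  106.3]
262 399 475 [-107.4  -23.9  101.2] [-109.6   35.6  106.4]
stop ((117.00091552734375, -12.155235290527344), (158.49893188476562, 41.63767623901367), 85.849853515625)
rail 1 87 [45.28790163 16.75005332 16.20650594] [94.82073676 56.78239377 26.95204631]
rail -1 85 [ 46.34727478 -54.34780983  16.00885649] [ 94.81568526 -32.32648923  27.96489872]
```

>>> drive_tool:
  plan:
    - {"x":0.035,"y":0.035,"z":0.0,"rx":0.0,"ry":0.0,"rz":0.001,"fingers":0.23}
    - {"x":0.047,"y":0.075,"z":0.03,"rx":0.0,"ry":0.0,"rz":0.001,"fingers":0.23}
    - {"x":0.047,"y":0.089,"z":0.08,"rx":0.0,"ry":0.0,"rz":0.001,"fingers":0.23}
    - {"x":0.047,"y":0.089,"z":0.116,"rx":0.0,"ry":0.0,"rz":0.001,"fingers":0.23}
    - {"x":0.03,"y":0.089,"z":0.116,"rx":0.0,"ry":0.0,"rz":0.001,"fingers":0.23}
    - {"x":0.02,"y":0.089,"z":0.116,"rx":0.0,"ry":0.0,"rz":0.001,"fingers":0.23}
    - {"x":0.02,"y":0.089,"z":0.116,"rx":0.0,"ry":0.0,"rz":0.001,"fingers":0.23}

```text
time: 3.6
ee_pos: [0.4267, 0.1355, 0.1667]
eef_rot: [0.254, 0.967, 0.001, 0.001]
ft_force: [0.1, 0.5, 0.7]
width: 0.0202
```

```bash
cat > look.py <<'E'
import sys
from h import *
from bench import monitor,viewer
s=monitor.read_state(); yaw=A+np.pi
print(s['time'],s['ee_pos'],s['width'],s['joint_positions'].round(2),s['ft_force'],'plate mm',(w2p(s['ee_pos'])*1000).round(1))
c=viewer.camera('side'); np.savez('s.npz',**c)
a=cv2.resize(c['color'][170:320,210:420],None,fx=3.5,fy=3.5,interpolation=cv2.INTER_CUBIC)
cv2.imwrite(f'pics/s{sys.argv[1]}.png',a[:,:,::-1])
E
python3 look.py 1
```

```text
3.6 [0.42673006 0.1355484  0.16669824] 0.020160210330206155 [ 0.57  0.17 -1.02  2.02  0.17  1.04  0.52] [0.14895119 0.47572799 0.73445882] plate mm [-145.     5.6]
```

View pics/s1.png

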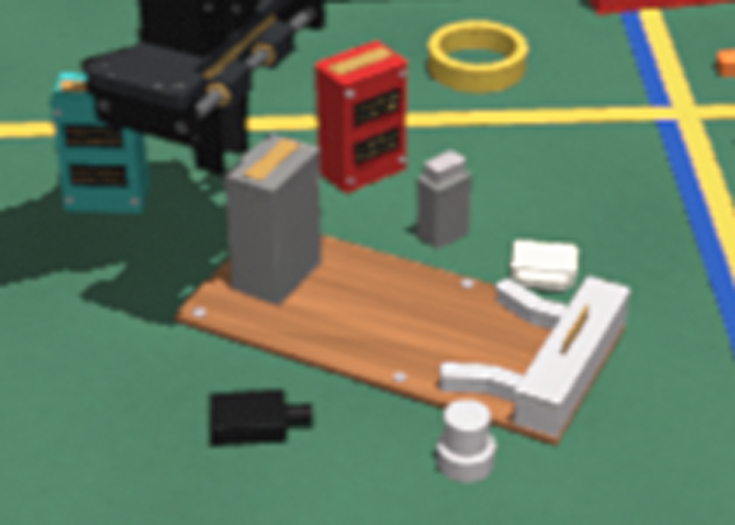

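The fingers stand just behind the top of the socket face, at crop pixel (215,160), and nothing else is touched. I'll push slowly.

>>> drive_tool:
  plan:
    - {"x":-0.005,"y":0.0,"z":0.0,"rx":0.0,"ry":0.0,"rz":0.0,"fingers":0.23}
    - {"x":-0.01,"y":0.0,"z":0.0,"rx":0.0,"ry":0.0,"rz":0.0,"fingers":0.23}
    - {"x":-0.015,"y":0.0,"z":0.0,"rx":0.0,"ry":0.0,"rz":0.0,"fingers":0.23}
    - {"x":-0.02,"y":0.0,"z":0.0,"rx":0.0,"ry":0.0,"rz":0.0,"fingers":0.23}
    - {"x":-0.025,"y":0.0,"z":0.0,"rx":0.0,"ry":0.0,"rz":0.0,"fingers":0.23}

```text
time: 4.28
ee_pos: [0.4471, 0.1237, 0.1652]
eef_rot: [0.253, 0.967, -0.0, -0.0]
ft_force: [-0.7, 0.3, 0.6]
width: 0.02
```

```bash
python3 look.py 2
```

```text
4.275 [0.44709008 0.12374959 0.16517765] 0.02002300160196066 [ 0.56  0.22 -1.    1.98  0.21  1.05  0.53] [-0.66771979  0.26713116  0.60798879] plate mm [-121.5    5.2]
```

View pics/s2.png

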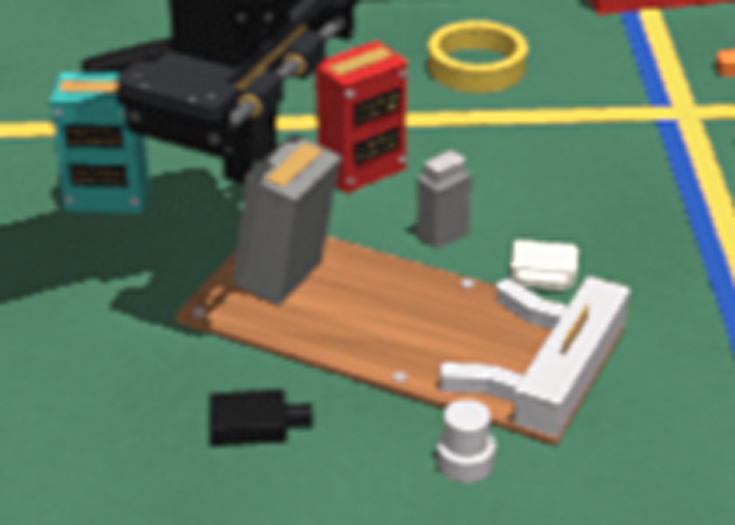

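It is tipping about the foot edge (crop pixel (275,300)) without sliding. I'll keep pushing until it falls.

>>> drive_tool:
  plan:
    - {"x":-0.005,"y":0.0,"z":0.0,"rx":0.0,"ry":0.0,"rz":0.0,"fingers":0.23}
    - {"x":-0.01,"y":0.0,"z":0.0,"rx":0.0,"ry":0.0,"rz":0.0,"fingers":0.23}
    - {"x":-0.015,"y":0.0,"z":0.0,"rx":0.0,"ry":0.0,"rz":0.0,"fingers":0.23}
    - {"x":-0.02,"y":0.0,"z":0.0,"rx":0.0,"ry":0.0,"rz":0.0,"fingers":0.23}
    - {"x":-0.025,"y":0.0,"z":0.0,"rx":0.0,"ry":0.0,"rz":0.0,"fingers":0.23}
    - {"x":-0.025,"y":0.0,"z":0.0,"rx":0.0,"ry":0.0,"rz":0.0,"fingers":0.23}
    - {"x":-0.025,"y":0.0,"z":0.0,"rx":0.0,"ry":0.0,"rz":0.0,"fingers":0.23}
    - {"x":-0.025,"y":0.0,"z":0.0,"rx":0.0,"ry":0.0,"rz":0.0,"fingers":0.23}

```text
time: 5.32
ee_pos: [0.4685, 0.1118, 0.1652]
eef_rot: [0.253, 0.967, -0.0, 0.0]
ft_force: [0.3, -0.4, 0.4]
width: 0.0198
```

```bash
python3 look.py 3
```

```text
5.325 [0.46847916 0.11177119 0.16524921] 0.019763074309647313 [ 0.56  0.27 -0.97  1.94  0.25  1.06  0.54] [ 0.28843721 -0.3500817   0.38384871] plate mm [-97.    5.2]
```

View pics/s3.png

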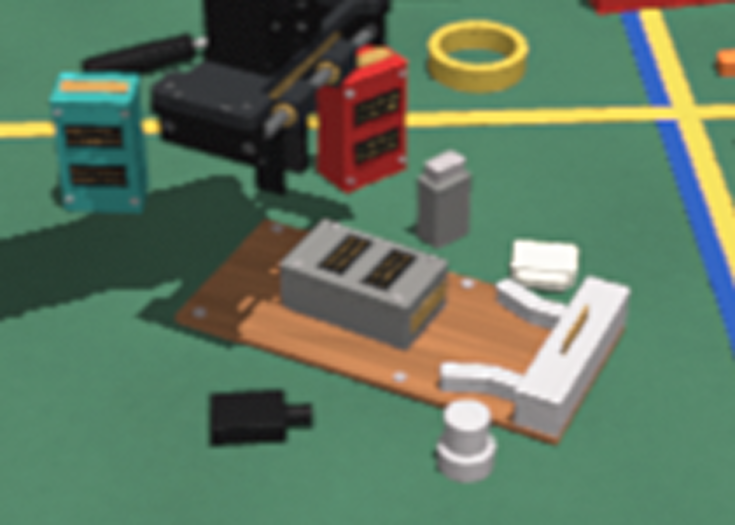

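It lies with both sockets up, at crop pixels (345,253) and (390,268). Now I measure its pose.

```bash
cat > meas.py <<'E'
from h import *
from bench import monitor,viewer
for n in ['side','top']:
    c=viewer.camera(n)
    W=cloud(c); Pp=np.dstack([w2p(W)*1000,W[...,2]*1000])
    m=(c['depth']>0)&(Pp[...,2]>41)&(Pp[...,2]<56)&(Pp[...,0]>-130)&(Pp[...,0]<112)&(abs(Pp[...,1])<48)
    m=cv2.morphologyEx(m.astype(np.uint8),cv2.MORPH_OPEN,np.ones((3,3)))
    nn,l,st,_=cv2.connectedComponentsWithStats(m)
    if nn<2: print(n,'none'); continue
    m=l==1+np.argmax(st[1:,4])
    P=Pp[m]; q=cv2.minAreaRect(P[:,:2].astype(np.float32)); print(n,len(P),[np.round(t,1) for t in q],'z',np.median(P[:,2]).round(1),'x',P[:,0].min().round(1),P[:,0].max().round(1))
print((w2p(monitor.read_state()['ee_pos'])*1000).round(1),monitor.read_state()['ee_pos'][2],monitor.read_state()['time'])
E
python3 meas.py
```

```text
side 724 [array([-33.5,   1.1]), array([63.5, 99.9]), np.float64(88.5)] z 49.5 x -84.1 16.6
top 22 [array([  6.5, -23.8]), array([13.5,  8. ]), np.float64(31.1)] z 47.8 x -0.0 12.4
[-96.9   5.1] 0.1652526941767198 5.475
```

>>> drive_tool:
  plan:
    - {"x":0.018,"y":-0.002,"z":0.0,"rx":0.0,"ry":0.0,"rz":0.0,"fingers":0.23}
    - {"x":0.018,"y":-0.002,"z":0.01,"rx":0.0,"ry":0.0,"rz":0.0,"fingers":0.23}
    - {"x":0.018,"y":-0.002,"z":0.04,"rx":0.0,"ry":0.0,"rz":0.0,"fingers":0.23}
    - {"x":0.018,"y":-0.002,"z":0.065,"rx":0.0,"ry":0.0,"rz":0.0,"fingers":0.23}
    - {"x":0.018,"y":-0.002,"z":0.072,"rx":0.0,"ry":0.0,"rz":0.0,"fingers":0.23}
    - {"x":0.01,"y":-0.002,"z":0.072,"rx":0.0,"ry":0.0,"rz":0.0,"fingers":0.23}
    - {"x":0.002,"y":-0.002,"z":0.072,"rx":0.0,"ry":0.0,"rz":0.0,"fingers":0.23}
    - {"x":-0.006,"y":-0.002,"z":0.072,"rx":0.0,"ry":0.0,"rz":0.0,"fingers":0.23}
    - {"x":-0.014,"y":-0.002,"z":0.072,"rx":0.0,"ry":0.0,"rz":0.0,"fingers":0.23}
    - {"x":-0.022,"y":-0.002,"z":0.072,"rx":0.0,"ry":0.0,"rz":0.0,"fingers":0.23}
    - {"x":-0.03,"y":-0.002,"z":0.072,"rx":0.0,"ry":0.0,"rz":0.0,"fingers":0.23}

```text
time: 6.85
ee_pos: [0.4943, 0.0951, 0.0933]
eef_rot: [0.253, 0.967, 0.0, 0.0]
ft_force: [-2.3, 1.0, 1.9]
width: 0.0201
```

```bash
python3 look.py 4; python3 meas.py
```

```text
6.85 [0.49425152 0.09505314 0.0932962 ] 0.0200859742952576 [ 0.49  0.43 -0.88  1.95  0.4   0.95  0.47] [-2.33852298  1.01403109  1.85641314] plate mm [-66.3   3.1]
side 782 [array([-11.2,   3.3]), array([114.7,  64.3]), np.float64(1.1)] z 49.5 x -68.8 46.6
top none
[-66.2   2.9] 0.09317293404653407 7.0
```

View pics/s4.png

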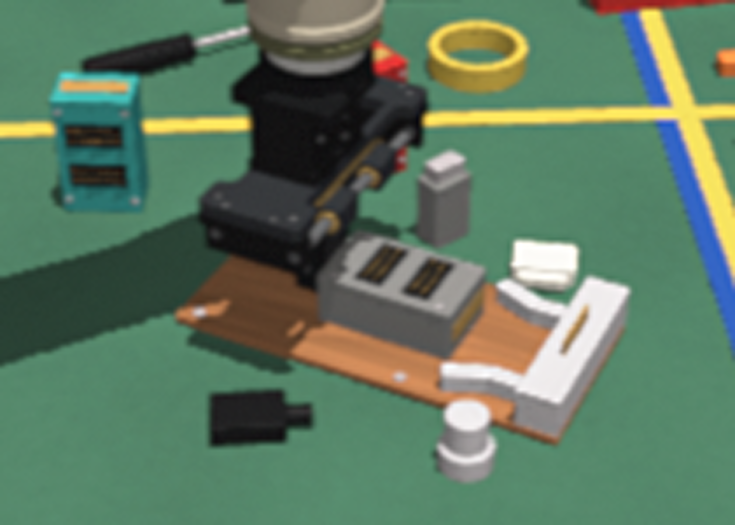

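It is moving straight and stays aligned. The leading end, at crop pixel (465,325), is about to enter the flares. Next push is 50 mm.

>>> drive_tool:
  plan:
    - {"x":-0.006,"y":0.0,"z":0.0,"rx":0.0,"ry":0.0,"rz":0.0,"fingers":0.23}
    - {"x":-0.012,"y":0.0,"z":0.0,"rx":0.0,"ry":0.0,"rz":0.0,"fingers":0.23}
    - {"x":-0.018,"y":0.0,"z":0.0,"rx":0.0,"ry":0.0,"rz":0.0,"fingers":0.23}
    - {"x":-0.024,"y":0.0,"z":0.0,"rx":0.0,"ry":0.0,"rz":0.0,"fingers":0.23}
    - {"x":-0.03,"y":0.0,"z":0.0,"rx":0.0,"ry":0.0,"rz":0.0,"fingers":0.23}
    - {"x":-0.036,"y":0.0,"z":0.0,"rx":0.0,"ry":0.0,"rz":0.0,"fingers":0.23}
    - {"x":-0.042,"y":0.0,"z":0.0,"rx":0.0,"ry":0.0,"rz":0.0,"fingers":0.23}
    - {"x":-0.048,"y":0.0,"z":0.0,"rx":0.0,"ry":0.0,"rz":0.0,"fingers":0.23}

```text
time: 8.0
ee_pos: [0.536, 0.0716, 0.0932]
eef_rot: [0.253, 0.967, -0.0, 0.0]
ft_force: [-0.9, 1.5, -0.7]
width: 0.0199
```

```bash
python3 look.py 5; python3 meas.py
```

```text
8.0 [0.53598732 0.07156114 0.0932327 ] 0.019866950971472126 [ 0.49  0.5  -0.84  1.85  0.44  0.99  0.51] [-0.91442641  1.45606993 -0.7068437 ] plate mm [-18.4   2.9]
side 806 [array([36.9,  0.8]), array([113. ,  64.4]), np.float64(2.1)] z 49.5 x -20.1 93.5
top none
[-18.4   2.8] 0.09328480335231465 8.15
```

View pics/s5.png

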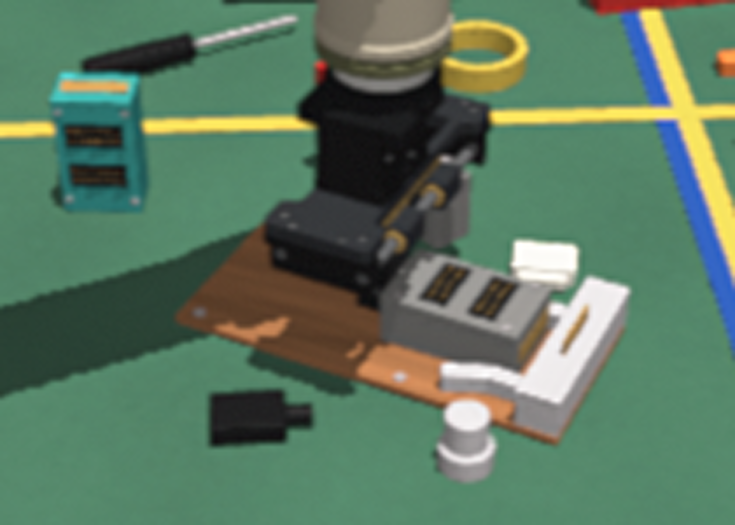

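The adapter is between the rails, with a narrow gap left before the stop at crop pixel (545,335). I'll push the rest in small steps and watch the force.

>>> drive_tool:
  plan:
    - {"x":-0.004,"y":0.0,"z":0.0,"rx":0.0,"ry":0.0,"rz":0.0,"fingers":0.23}
    - {"x":-0.007,"y":0.0,"z":0.0,"rx":0.0,"ry":0.0,"rz":0.0,"fingers":0.23}
    - {"x":-0.01,"y":0.0,"z":0.0,"rx":0.0,"ry":0.0,"rz":0.0,"fingers":0.23}
    - {"x":-0.012,"y":0.0,"z":0.0,"rx":0.0,"ry":0.0,"rz":0.0,"fingers":0.23}
    - {"x":-0.013,"y":0.0,"z":0.0,"rx":0.0,"ry":0.0,"rz":0.0,"fingers":0.23}

```text
time: 8.78
ee_pos: [0.547, 0.0654, 0.0933]
eef_rot: [0.253, 0.967, 0.0, -0.0]
ft_force: [-2.6, 1.2, 1.8]
width: 0.0201
```

>>> drive_tool:
  plan:
    - {"x":-0.001,"y":0.0,"z":0.0,"rx":0.0,"ry":0.0,"rz":0.0,"fingers":0.23}

```text
time: 8.9
ee_pos: [0.5477, 0.065, 0.0932]
eef_rot: [0.253, 0.967, -0.0, -0.0]
ft_force: [-5.8, 2.1, 4.7]
width: 0.0201
```

>>> drive_tool:
  plan:
    - {"x":-0.001,"y":0.0,"z":0.0,"rx":0.0,"ry":0.0,"rz":0.0,"fingers":0.23}

```text
time: 9.02
ee_pos: [0.5478, 0.065, 0.0932]
eef_rot: [0.253, 0.968, -0.0, -0.001]
ft_force: [-9.2, 3.2, 7.8]
width: 0.0199
```

Force is rising and the TCP is at plate x≈-5 mm, where I expected it with the adapter home. One more small press, then back off and clear.

>>> drive_tool:
  plan:
    - {"x":-0.001,"y":0.0,"z":0.0,"rx":0.0,"ry":0.0,"rz":0.0,"fingers":0.23}
    - {"x":-0.001,"y":0.0,"z":0.0,"rx":0.0,"ry":0.0,"rz":0.0,"fingers":0.23}
    - {"x":0.01,"y":0.0,"z":0.0,"rx":0.0,"ry":0.0,"rz":0.0,"fingers":0.23}
    - {"x":0.03,"y":0.0,"z":0.0,"rx":0.0,"ry":0.0,"rz":0.0,"fingers":0.23}
    - {"x":0.04,"y":0.0,"z":-0.03,"rx":0.0,"ry":0.0,"rz":0.0,"fingers":0.23}
    - {"x":0.07,"y":0.0,"z":-0.08,"rx":0.0,"ry":0.0,"rz":0.0,"fingers":0.23}
    - {"x":0.1,"y":0.0,"z":-0.12,"rx":0.0,"ry":0.0,"rz":0.0,"fingers":0.23}
    - {"x":0.13,"y":0.0,"z":-0.15,"rx":0.0,"ry":0.0,"rz":0.0,"fingers":0.23}
    - {"x":0.13,"y":0.0,"z":-0.16,"rx":0.0,"ry":0.0,"rz":0.0,"fingers":0.23}
    - {"x":0.13,"y":0.0,"z":-0.16,"rx":0.0,"ry":0.0,"rz":0.0,"fingers":0.23}

```text
time: 10.28
ee_pos: [0.436, 0.1273, 0.2535]
eef_rot: [0.254, 0.967, -0.0, 0.001]
ft_force: [0.3, -0.9, -0.3]
width: 0.0202
```

```bash
python3 look.py 6; python3 meas.py; python3 - <<'E'
from h import *
from bench import viewer
c=viewer.camera('top'); np.savez('t.npz',**c)
cv2.imwrite('pics/t6.png',cv2.resize(c['color'][160:300,230:420],None,fx=4,fy=4,interpolation=cv2.INTER_CUBIC)[:,:,::-1])
c=dict(np.load('s.npz')); W=cloud(c); 
cv2.imwrite('pics/s6b.png',cv2.resize(c['color'][235:300,310:400],None,fx=8,fy=8,interpolation=cv2.INTER_CUBIC)[:,:,::-1])
E
```

```text
10.275 [0.43604532 0.12733903 0.2535422 ] 0.020161265942208635 [ 0.67  0.05 -1.05  1.9   0.05  1.22  0.65] [ 0.33231575 -0.90317679 -0.27452995] plate mm [-132.9    3. ]
side 779 [array([54.9,  1.9]), array([100.5,  63.9]), np.float64(0.0)] z 49.5 x 4.6 105.1
top 820 [array([53.6,  2.5]), array([101.1,  60.3]), np.float64(0.0)] z 47.3 x 3.1 104.1
[-133.4    2.8] 0.2522541478694465 10.425
```

View pics/t6.png

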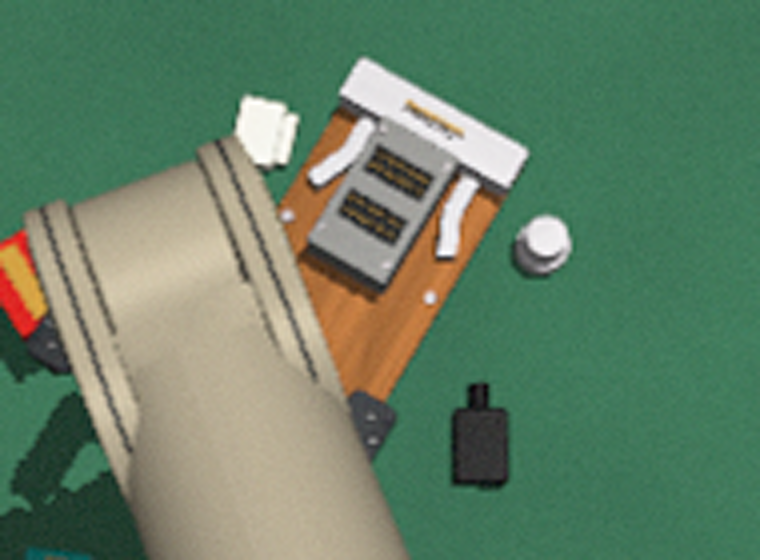

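View pics/s6b.png

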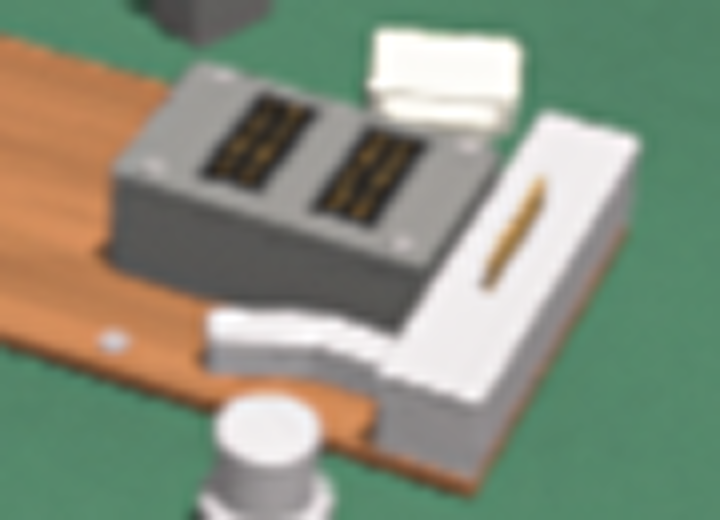

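Both pictures show the adapter flat with its sockets up. It sits between the rails and its leading end meets the stop with no visible gap. I measure the leading end at x≈104–105 mm, y≈2 mm and yaw≈0. The arm is clear, so I'm handing in.

```bash
python3 -c "
from bench import workorder; print(workorder.close_job())"
```

```text
the job is handed in; nothing more can be done
None
```

I pushed the grey adapter over onto its back with the outside of the two fingers and slid it along the plate between the rails to the stop. I then moved the arm clear and handed the job in at about 10.5 s of the 40 s allowed. No verdict is reported back.

**Adapter, last checks**
- It lies flat with its sockets up. Its top face reads about 47–49.5 mm high, against 48 mm expected.
- Its leading end is at x ≈ 104–105 mm (stop face at 105 mm), about 2 mm off the centre line, turned about 0 rad.
- The force rose to about 12 N in the final push, with the tool where I expected it for a home position. The last close-up shows no gap at the stop.

**Disagreements**
- The side and top cameras differed by 1–2 mm. My estimate of the plate's centre line is also uncertain by about 2 mm. Both are within the tolerances.

**Other things on the bench**
- The bystanders visible in the last pictures stand where they were. I judged this by eye and did not measure them again.
- The arm hid some of the rest from the top camera, and I made no full-scene check at the end.

**Rejected move**
- The first move call was refused because I had left out some fields. The arm did not move.

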